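# Lock a slotted aluminium shell onto the deburring fixture with the T-key

## Robot

A 7-joint arm with a two-finger parallel gripper is mounted at the origin on the work surface. World frame = base frame: x ahead of the robot, y to its left, z up, the work surface at z = 0. Lengths are in m, angles in degrees, forces in N, time in s.
With the tool pointing down it reaches from about 0.425 to 0.875 m from the base axis. Payload 8.4 kg.
Tool frame: the origin (TCP) lies at the centre of the arm's flange, where the gripper is bolted on; the fingertips stand 182 mm ahead of it and the grasp point (between the pads) lies 164 mm ahead of it (ctrl.finger_overhang is the distance from the TCP to the fingertips, in m); z points along the fingers, y is the line along which they close (so a half turn about z gives the same grasp; the last joint's range is limited). The gripper opens to 87 mm and grips with 3 to 60 N. Pads are 19 mm wide; open, the fingers measure 117 mm over their backs; the gripper's body (75 mm by 190 mm) begins 51 mm behind the grasp point.
Start: joints at [62.498, 19.091, 2.286, 83.961, -0.768, 76.965, -3.352], TCP at [0.242, -0.603, 0.405] pointing down, gripper open.
Joint ranges: [-147.57, 147.57], [-21.85, 119.76], [-74.77, 79.35], [14.55, 137.4], [-85.83, 265.84], [4.83, 119.75], [-152.11, 152.11]. Speed limits (degrees/s): [127.2, 127.2, 159.86, 159.86, 180, 180, 180].

## Interface

Orientations are given as a 3x3 rotation matrix whose columns are the frame's x, y, z axes.
In Python, from rig import ctrl, grab_frame, calibration gives the robot as it stands.
- The arm moves only by the tool jog_arm, never from a script. Its argument "plan" is a list that holds one entry, the list of rows, each a list of 7 numbers: the turn, a rotation vector about the tool's x, y, z in degrees, then the shift along the tool's x, y, z in mm, then the gripper command: -1 is fully open, 1 is shut, values between are in proportion. A call has 1 to 20 rows; each row shifts and turns the commanded pose from where the row before left it, along the tool's axes as they then stand; what a row does not reach is not made up. A row lasts 1/12 s, in which the tool goes at most 41.7 mm and 7.16 degrees, less where a joint would pass 70% of its speed; a pose out of reach is approached as far as the arm can. A call with a gripper value outside its range is refused whole. The fingers move at their own pace and stop on an object; "grip_force" is the grip in N (left out, the last holds). Time passes only in rows, so rows that do not move let the fingers close. It gives the time, the measured TCP pose, the force, the opening and the grip force at its end, in the units of the state.
- ctrl.get_state(): the state, without advancing time (a new reading comes with each control period).
- grab_frame(name): name is "scene" or "top" or "wrist"; returns (picture, depth): 400x640x3 uint8, red, green, blue; 400x640 float32, m along the optical axis (not along the pixel's ray), 0 where there is no reading.
- calibration(name): a dict with "fx", "fy", "cx", "cy" (pixels), "xyz" and "rotation" of the camera in the world. Camera axes: x right, y down, z forward; pixel columns grow to the right and rows downward; lengths in m; the calibration is good to about 2 mm. A picture is of the moment at which its call begins: read the wrist's pose just before it. calibration takes no time and is no camera call; for the wrist camera it gives the pose at the moment of the call.
- ctrl.finish_job(): hands the job in; it is judged then, once.
The state is a dict: "t": time; "joints": joint angles; "joint_velocities": joint speeds; "joint_torque": joint torques, N m; "tcp_pos": TCP position; "eef_rot": TCP orientation; "contact_force": force on the tool from outside, world axes, zero at the start; "ft_torque": the same for the moment, N m; "grip_width": finger opening in m; "grip_force": force on a finger pad.
Only numpy, scipy, OpenCV 4.12 (cv2) and the standard library are available. Lean on these libraries where they do the work, as an engineer would, in place of code of your own. Each camera call takes 0.05 s, during which the arm holds its last target. There are 200 camera calls.

## Task

Set the aluminium shell that has the slotted floor into the nest of the blue deburring fixture, open side up and flat down between the corner fences. Then take the red-handled T-key, pass its head lengthwise through the slots of shell and fixture until the collar rests on the shell's floor, turn it a quarter turn so the head lies across the slot and locks, and let go of it. Leave the plain shell, the file and the brush where they are.

Things in the scene. Friction and masses are not known exactly. Their poses are not given: they have to be found in the camera images.
- slotted_shell: Open-topped bare aluminium shell (small rectangular housing), 90 x 46 mm, 28 mm high, walls 2.5 mm, floor 3 mm, about 80 g, loose on the table, open side up. A through slot 38 x 14 mm in the middle of its floor runs along its long side. Origin: centre of its underside; x along its 90 mm side, z up. Either way round is the same.
- plain_shell: Bystander: the same shell but with an unbroken floor, 90 x 46 x 28 mm. The two shells may stand in either's place. Origin: centre of its underside; x along its 90 mm side.
- fixture: Blue deburring fixture fixed to the bench: hollow block 116 x 76 mm, 26 mm high. Its 8 mm thick top plate has a through slot 34 x 12 mm in the middle, along the long side, over an empty chamber 14 mm deep and 96 x 56 mm wide in which the key's head can turn. Origin: centre of its underside; x along its long side and slot.
- nest (a point): Centre of the slot at the surface of the fixture's top plate, 26 mm above the bench, where the centre of the shell's underside belongs; x along the slot, z up. Four dark corner fences, 8 mm high, bound a nest 93 x 49 mm here (1.5 mm play all round); the middle 75 mm of the long sides is free of fences, for fingers.
- key: Steel T-key, upright, about 90 g, 88 mm tall, loose. Origin: centre of the underside of its round collar (26 mm diameter, 4 mm thick); x along head and handle, z up. It starts with its head in the holder's slot and the collar on the holder's top. With the collar on the seated shell's floor its origin is 3 mm above nest.
- key_head (a point): Centre of the key's T-head, 17.5 mm below the key's origin. The head is 29 mm long (along x), 8 mm wide and 8 mm high; an 8 mm round shank 13.5 mm long joins it to the collar. With the collar down on the seated shell the head's top is 2.5 mm below the fixture's top plate, free to turn either way.
- key_handle (a point): Centre of the key's flat red handle, 53 mm above the key's origin: 40 mm long (along x, parallel to the head), 12 mm thick (along y), 26 mm high; a 10 mm round stem joins it to the collar.
- holder: Black key holder fixed to the bench, 76 x 56 mm and 34 mm high, with a slot 34 x 12 mm along its long side, 30 mm deep from its top. Origin: centre of its underside; x along its long side.
- file: Bystander: flat steel file with an orange handle, about 190 mm long and 16 mm high, lying loose.
- brush: Bystander: flat hand brush with a wooden handle, lying loose.
Not all that is in view belongs to the job. Leave any yellow look-alike of the slotted_shell alone.

How it is judged (in metres and radians):
On the way, in this order (a step that is already met when the one before it is completed fails the run):
1. the slotted shell sits flat in the fixture's nest (horizontal distance between slotted_shell and nest below 0.005 m and z of slotted_shell in the frame of nest between -0.003 and 0.003 m and angle between the x axis of slotted_shell and the x axis of nest, either way round below 0.1 rad and angle between slotted_shell's own z axis and vertical below 0.06 rad), for 0.2 s.
2. the key is through both slots down to its collar, its head still along the slot (horizontal distance between key and nest below 0.014 m and z of key in the frame of nest between 0.0005 and 0.006 m and angle between key's own z axis and vertical below 0.15 rad and angle between the x axis of key and the x axis of nest, either way round below 0.5 rad), for 0.05 s.
At the end, for the whole second after the job is handed in: Slotted shell in the nest (within 5 mm, 0.1 rad, 3 mm of the plate's height, level to 0.06 rad); key's origin 0.5 to 6 mm above the top plate, within 14 mm of the slot's centre, upright to 0.15 rad, its head across the slot within 0.35 rad; both released and at rest (all of step 1 and horizontal distance between key and nest below 0.014 m and z of key in the frame of nest between 0.0005 and 0.006 m and angle between key's own z axis and vertical below 0.15 rad and angle between the x axis of key and the y axis of nest, either way round below 0.35 rad and linear speed of each of slotted_shell, key below 0.02 m/s and angular speed of key below 0.2 rad/s); the robot touches nothing.
It fails at once if the plain shell is moved by more than 25 mm (distance of plain_shell from where it was at the start of the episode above 0.025 m).
It fails at once if the file is moved by more than 25 mm (distance of file from where it was at the start of the episode above 0.025 m).
It fails at once if the brush is moved by more than 25 mm (distance of brush from where it was at the start of the episode above 0.025 m).
It also fails if it takes over 67 s, if anything falls off the work surface, if the arm or the gripper's body presses on something with over 40 N, if the wrist force passes 120 N, or if a joint passes its speed limit or range.

## Working session

There is one attempt and no reset: what is moved stays moved. The work goes in short steps, Python scripts to look and compute and a tool call to move; the robot and the scene stay as the last step left them, time stands still between calls to the robot, and variables do not carry over. Pictures are saved under pics/ and viewed, at most 10 in all, crops included, and the job is handed in when it is done.

Besides the shell and the picture viewer there is one more tool, called after "Emit:" by a JSON object that holds its "op" and its "data". jog_arm: Moves the arm, as the interface text tells. Its arguments: {"type":"object","properties":{"plan":{"type":"array"},"grip_force":{"type":"number"}},"required":["plan"]}

```bash
mkdir -p pics; ls; python3 - <<'E'
from rig import ctrl, grab_frame, calibration
import cv2, numpy as np
for n in ("top","scene"):
    c=calibration(n); p,d=grab_frame(n)
    cv2.imwrite(f"pics/{n}0.png",p[:,:,::-1]); np.savez(f"{n}0.npz",p=p,d=d)
    print(n,c)
s=ctrl.get_state(); print(s['t'],s['tcp_pos'],s['eef_rot'],s['grip_width'])
E
```

```text
pics
top {'fx': 474.2052534583649, 'fy': 474.2052534583649, 'cx': 313.6547165220009, 'cy': 197.71157052288112, 'xyz': array([ 0.38533279, -0.03719884,  1.22933313]), 'rotation': array([[-1.08127356e-02, -9.78958053e-01,  2.03774912e-01],
       [-9.99941116e-01,  1.03979422e-02, -3.10612132e-03],
       [ 9.21922719e-04, -2.03796499e-01, -9.79012838e-01]])}
scene {'fx': 420.8158094360024, 'fy': 420.8158094360024, 'cx': 313.1252165195029, 'cy': 194.98425751813863, 'xyz': array([ 1.19808915, -0.56705752,  0.62661693]), 'rotation': array([[ 0.66884759,  0.41274972, -0.61828843],
       [ 0.74339357, -0.36801394,  0.5585085 ],
       [ 0.00298546, -0.8331887 , -0.55298072]])}
0.1 [ 0.24152681 -0.6032909   0.40397193] [[ 9.28357676e-01  3.71687532e-01 -6.35236335e-04]
 [ 3.71688057e-01 -9.28356809e-01  1.27424955e-03]
 [-1.16103307e-04 -1.41906911e-03 -9.99998986e-01]] 0.08704064066334104
```

View pics/top0.png

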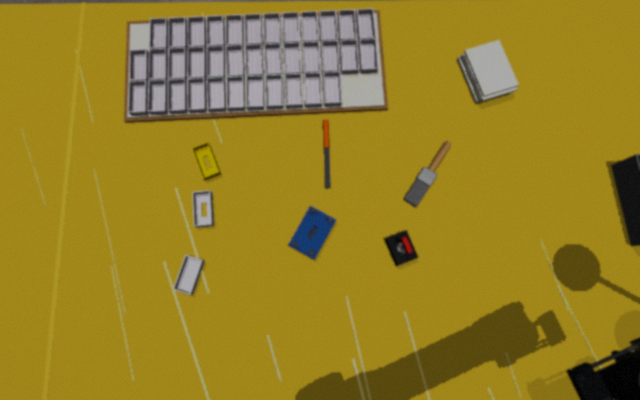

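View pics/scene0.png

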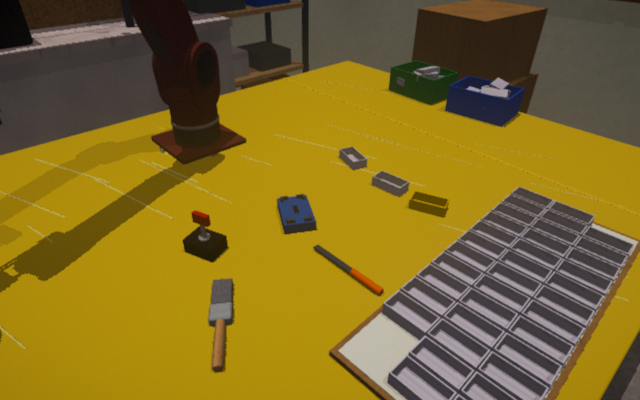

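The top view shows the slotted shell at (204,209), with yellow visible through its slot. The plain shell is at (190,275), the yellow look-alike at (207,161), the fixture at (313,233), and the holder with the red key at (401,248). In the scene view the file and brush are well clear of all of these.

```bash
cat > h.py <<'E'
import numpy as np, cv2
from rig import ctrl, grab_frame, calibration
def ray(c,px,z):
    px=np.atleast_2d(px).astype(float)
    v=np.c_[(px[:,0]-c['cx'])/c['fx'],(px[:,1]-c['cy'])/c['fy'],np.ones(len(px))]@np.array(c['rotation']).T
    o=np.array(c['xyz']); return (o+v*((z-o[2])/v[:,2])[:,None])[:,:2]
def rect(c,mask,z,seed=None):
    """min-area rectangle of the blob (nearest seed, or largest) cast on plane z: centre, long-axis deg, sizes mm"""
    cs,_=cv2.findContours(mask.astype(np.uint8),cv2.RETR_EXTERNAL,cv2.CHAIN_APPROX_NONE)
    if seed is not None: cs=[k for k in cs if cv2.contourArea(k)>15]; k=min(cs,key=lambda k:np.hypot(*(k[:,0].mean(0)-seed)))
    else: k=max(cs,key=cv2.contourArea)
    w=ray(c,k[:,0],z)*1000
    (x,y),(a,b),t=cv2.minAreaRect(w.astype(np.float32))
    if b>a: a,b,t=b,a,t+90
    return np.round([x,y,(t+90)%180-90,a,b],1), k[:,0].mean(0)
def turn(R,deg):
    """tool z turn (deg) putting tool y along world azimuth deg, nearest"""
    a=np.degrees(np.arctan2(R[1,1],R[0,1])); d=(deg-a+90)%180-90
    return -d   # tool z points down
E
python3 - <<'E'
from h import *
f=np.load('top0.npz'); p=f['p']; c=calibration('top')
hsv=cv2.cvtColor(p,cv2.COLOR_RGB2HSV); H,S,V=cv2.split(hsv)
white=(S<90)&(V>60)
blue=(H>100)&(H<130)&(S>100)
red=((H<8)|(H>172))&(S>150)&(V>100)
black=(V<60)
print('slotted',rect(c,white,.028,(204,209)))
print('plain',rect(c,white,.028,(190,275)))
print('fix',rect(c,blue,.026,(313,233)))
print('red',rect(c,red,.1,(407,244)))
print('holder',rect(c,black|red,.034,(401,248)))
E
```

```text
slotted (array([610.9, 245.9,   5. ,  92.9,  49.3]), array([202.32673267, 208.2970297 ]))
plain (array([443.1, 276.1, -17.9,  94.5,  53.1]), array([187.83653846, 274.70192308]))
fix (array([546.4, -35.6, -29.6, 113.4,  73.1]), array([312.97163121, 230.36170213]))
red (array([ 504.2, -262.2,   20.6,   38. ,   11.4]), array([406.96969697, 244.72727273]))
holder (array([ 503.4, -258.1,   20.5,   72.9,   58.6]), array([400.6043956 , 247.67032967]))
```

Emit:
{"op": "jog_arm", "data": {"plan": [[[0,0,3,31,-26,0,-1],[0,0,3,31,-26,0,-1],[0,0,3,31,-26,0,-1],[0,0,3,31,-26,0,-1],[0,0,3,31,-26,0,-1],[0,0,3,31,-26,0,-1],[0,0,0,35,-22,0,-1],[0,0,0,35,-22,0,-1],[0,0,0,35,-22,0,-1],[0,0,0,35,-22,0,-1],[0,0,0,35,-22,0,-1],[0,0,0,35,-22,0,-1],[0,0,0,35,-22,0,-1],[0,0,0,35,-22,0,-1],[0,0,0,20,-10,0,-1],[0,0,0,0,0,0,-1]]]}}

```text
t: 1.43
tcp_pos: [0.6731, -0.1958, 0.403]
eef_rot: [[0.997, 0.074, -0.0], [0.074, -0.997, 0.004], [-0.0, -0.004, -1.0]]
contact_force: [0.4, 0.4, -0.6]
grip_width: 0.0867
grip_force: 0.0
```

```bash
cat >> h.py <<'E'
def go(x,y,z,az=None):
    """tool-axis shift (mm) and z turn from the present pose to TCP x,y,z (mm)"""
    s=ctrl.get_state(); R=np.array(s['eef_rot']); d=R.T@(np.array([x,y,z])-1000*np.array(s['tcp_pos']))
    print('t',round(s['t'],2),'tcp',np.round(1000*np.array(s['tcp_pos']),1),'shift',np.round(d,1),'turn',None if az is None else round(turn(R,az),1),'tilt',np.round(np.degrees(R[:,2][:2]),2),'j7',np.round(s['joints'][6]),'w',s['grip_width'],'F',np.round(s['contact_force'],1))
E
python3 - <<'E'
from h import *
go(546.4,-35.6,400,60.4)
c=calibration('wrist');p,d=grab_frame('wrist');print(c)
cv2.imwrite('pics/w1.png',p[:,:,::-1]);np.savez('w1.npz',p=p,d=d,c=c)
print(ray(c,[[320,200],[0,200],[640,200]],.026))
E
```

```text
t 1.43 tcp [ 673.1 -195.8  403. ] shift [-114.5 -169.1    3.7] turn 33.8 tilt [-0.02  0.22] j7 -77.0 w 0.08669368519270207 F [ 0.4  0.4 -0.6]
{'fx': 277.2794256821877, 'fy': 277.2794256821877, 'cx': 322.4527694334098, 'cy': 200.33139305813944, 'xyz': array([ 0.74535358, -0.19027289,  0.38308133]), 'rotation': array([[ 0.0736603 , -0.95987215, -0.27059123],
       [-0.99727414, -0.07206533, -0.01583944],
       [-0.0042964 ,  0.27102038, -0.96256402]])}
[[ 0.64518625 -0.19284353]
 [ 0.61297817  0.23618305]
 [ 0.67706432 -0.61747407]]
```

View pics/w1.png

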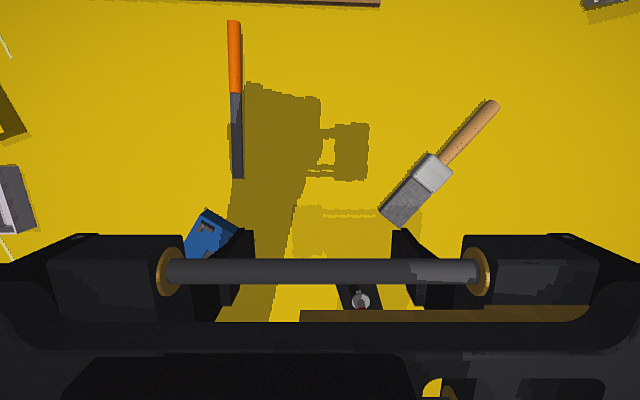

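The wrist view shows the area ahead of the tool: file at (236,100), brush at (430,180), fixture half hidden at (210,235). To see an object, it should lie about 75 mm ahead of the TCP along tool x, so I'll stop short of the fixture and then the shell.

Emit:
{"op": "jog_arm", "data": {"plan": [[[0,0,0,-19,-17,0,-1],[0,0,0,-19,-17,0,-1],[0,0,0,-19,-17,0,-1],[0,0,0,-19,-17,0,-1],[0,0,0,-19,-17,0,-1],[0,0,0,-19,-17,0,-1],[0,0,0,-19,-17,0,-1],[0,0,0,-19,-17,0,-1],[0,0,0,-19,-17,0,-1],[0,0,0,-19,-17,0,-1],[0,0,0,0,0,0,-1],[0,0,0,0,0,0,-1]]]}}

```text
t: 2.48
tcp_pos: [0.4677, -0.0448, 0.4052]
eef_rot: [[0.998, 0.066, 0.001], [0.066, -0.998, -0.001], [0.001, 0.001, -1.0]]
contact_force: [0.6, -0.9, -0.1]
grip_width: 0.0871
grip_force: 0.0
```

```bash
python3 - <<'E'
from h import *
go(536,239,400,95)
c=calibration('wrist');p,d=grab_frame('wrist')
cv2.imwrite('pics/w2.png',p[:,:,::-1]);np.savez('w2.npz',p=p,d=d,c=c)
H,S,V=cv2.split(cv2.cvtColor(p,cv2.COLOR_RGB2HSV))
blue=(H>100)&(H<130)&(S>100)&(V>40)
print(rect(c,blue,.026))
E
```

```text
t 2.48 tcp [467.7 -44.8 405.2] shift [  87.  -278.6    4.9] turn -1.2 tilt [ 0.05 -0.07] j7 -86.0 w 0.08709370426262572 F [ 0.6 -0.9 -0.1]
(array([544.1, -35.2, -29.4, 115.5,  75.8]), array([318.90076336, 116.39312977]))
```

View pics/w2.png

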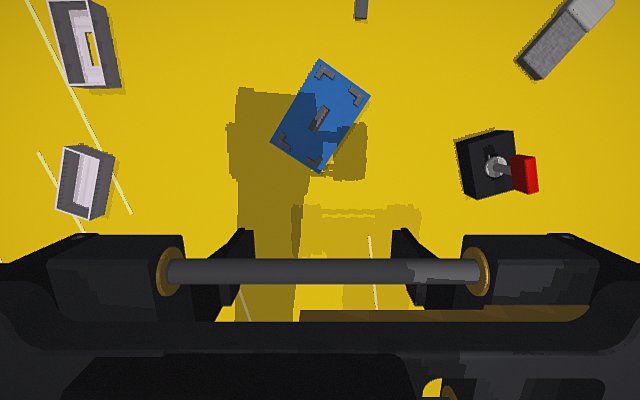

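Clear view: the blue fixture is at (320,116) with its slot at (319,118), and the key and holder are at (500,167). The slotted shell is at (85,45) and the plain one at (85,182). Next I'll go to the slotted shell.

Emit:
{"op": "jog_arm", "data": {"plan": [[[0,0,0,9,-28,5,-1],[0,0,0,9,-28,5,-1],[0,0,0,9,-28,5,-1],[0,0,0,9,-28,5,-1],[0,0,0,9,-28,5,-1],[0,0,0,9,-28,5,-1],[0,0,0,9,-28,5,-1],[0,0,0,9,-28,5,-1],[0,0,0,9,-28,5,-1],[0,0,0,6,-27,5,-1],[0,0,0,0,0,0,-1],[0,0,0,0,0,0,-1]]]}}

```text
t: 3.53
tcp_pos: [0.5377, 0.2403, 0.3536]
eef_rot: [[0.998, 0.068, -0.002], [0.068, -0.998, 0.0], [-0.002, -0.001, -1.0]]
contact_force: [1.1, -0.1, 0.2]
grip_width: 0.087
grip_force: 0.0
```

```bash
python3 - <<'E'
from h import *
go(536,239,400,95)
c=calibration('wrist');p,d=grab_frame('wrist')
np.savez('w3.npz',p=p,d=d,c=c)
cv2.imwrite('pics/w3.png',cv2.resize(p[:240,160:480,::-1],None,fx=2,fy=2))
for n,q,cc in (('w3',p,c),('w2',)+(lambda f:(f['p'],f['c'].item()))(np.load('w2.npz',allow_pickle=True))):
    H,S,V=cv2.split(cv2.cvtColor(q,cv2.COLOR_RGB2HSV)); q2=(S<90)&(V>60); q2[225:]=0
    if n=='w3':
        print(rect(cc,q2,.028,(322,130)))
        y=(S>=90); y[225:]=0
        print('slot',rect(cc,y,.003,(322,130)))
    else:
        g=((S<120)&(V>60)); g[225:]=0; print('fixslot',rect(cc,g,.026,(319,118)))
E
```

```text
t 3.53 tcp [537.7 240.3 353.6] shift [ -1.8   1.1 -46.4] turn -1.1 tilt [-0.11  0.03] j7 -122.0 w 0.08695054713697874 F [ 1.1 -0.1  0.2]
(array([608.8, 248.8,   4.9,  90.3,  46.1]), array([319.36781609, 120.04597701]))
slot (array([607.4, 249.7, -86.1, 811.3, 245.6]), array([288.59685864, 111.42539267]))
fixslot (array([543.9, -35.2, -29.3,  33.5,  11.8]), array([320.52, 118.84]))
```

View pics/w3.png

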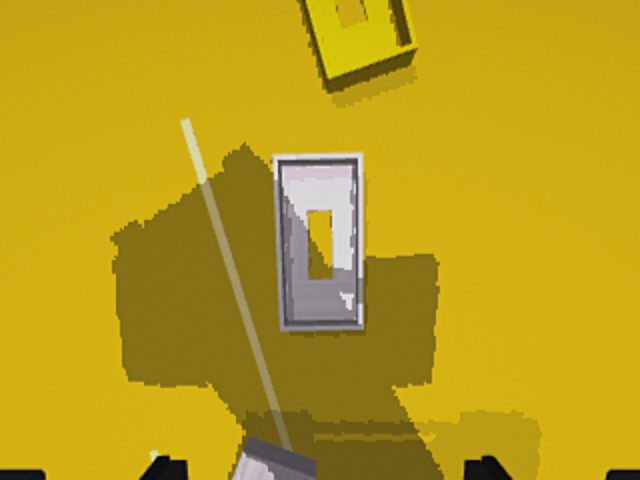

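The slotted shell is confirmed: the yellow slot shows at crop (320,245), and it measures 90.3×46.1 mm at (608.8, 248.8), 4.9°. The fixture slot is at (543.9, -35.2), -29.3°. Now the grasp.

Emit:
{"op": "jog_arm", "data": {"plan": [[[0,0,-1,18,-1,15,-1],[0,0,0,18,-1,15,-1],[0,0,0,18,-1,15,-1],[0,0,0,17.5,-0.6,15,-1],[0,0,0,0,0,20,-1],[0,0,0,0,0,20,-1],[0,0,0,0,0,20,-1],[0,0,0,0,0,20,-1],[0,0,0,0,0,14,-1],[0,0,0,0,0,11,-1],[0,0,0,0,0,0,-1],[0,0,0,0,0,0,-1]]]}}

```text
t: 4.58
tcp_pos: [0.6082, 0.2483, 0.1899]
eef_rot: [[0.997, 0.083, -0.0], [0.083, -0.997, -0.0], [-0.0, 0.0, -1.0]]
contact_force: [0.5, -0.4, 0.6]
grip_width: 0.087
grip_force: 0.0
```

```bash
python3 - <<'E'
from h import *
go(608.8,248.8,188,94.9)
E
```

```text
t 4.58 tcp [608.2 248.3 189.9] shift [ 0.6 -0.4  1.9] turn -0.1 tilt [-0.01 -0.02] j7 -124.0 w 0.08703393424474393 F [ 0.5 -0.4  0.6]
```

Well aligned. Close on the shell, then lift a little.

Emit:
{"op": "jog_arm", "data": {"plan": [[[0,0,0,0.6,-0.4,1.9,0],[0,0,0,0,0,0,0.2],[0,0,0,0,0,0,0.5],[0,0,0,0,0,0,1],[0,0,0,0,0,0,1],[0,0,0,0,0,0,1],[0,0,0,0,0,0,1],[0,0,0,0,0,0,1],[0,0,0,0,0,0,1],[0,0,0,0,0,0,1]]], "grip_force": 20}}

```text
t: 5.42
tcp_pos: [0.6085, 0.2494, 0.188]
eef_rot: [[0.996, 0.084, 0.0], [0.084, -0.996, 0.0], [0.0, -0.0, -1.0]]
contact_force: [0.4, -0.6, 1.3]
grip_width: 0.0458
grip_force: 20.0
```

Emit:
{"op": "jog_arm", "data": {"plan": [[[0,0,0,0,0,-5,1],[0,0,0,0,0,-15,1],[0,0,0,0,0,-20,1],[0,0,0,0,0,-25,1],[0,0,0,0,0,-25,1],[0,0,0,0,0,-30,1],[0,0,0,0,0,-30,1],[0,0,0,0,0,-30,1],[0,0,0,0,0,0,1]]]}}

```text
t: 6.17
tcp_pos: [0.6092, 0.2504, 0.3763]
eef_rot: [[0.996, 0.084, 0.009], [0.084, -0.996, 0.004], [0.01, -0.003, -1.0]]
contact_force: [0.8, 1.1, 0.1]
grip_width: 0.0456
grip_force: 20.0
```

```bash
python3 - <<'E'
from h import *
R=np.radians(-29.3); go(543.9-72*np.cos(R),-35.2-72*np.sin(R),380,60.7)
E
```

```text
t 6.17 tcp [609.2 250.4 376.3] shift [-148.6  238.7   -5.9] turn 34.1 tilt [0.54 0.24] j7 -120.0 w 0.04561401418274089 F [0.8 1.1 0.1]
```

Emit:
{"op": "jog_arm", "data": {"plan": [[[0,0,0,-13.5,21.7,-0.5,1],[0,0,0,-13.5,21.7,-0.5,1],[0,0,0,-13.5,21.7,-0.5,1],[0,0,0,-13.5,21.7,-0.5,1],[0,0,0,-13.5,21.7,-0.5,1],[0,0,0,-13.5,21.7,-0.5,1],[0,0,0,-13.5,21.7,-0.5,1],[0,0,0,-13.5,21.7,-0.5,1],[0,0,0,-13.5,21.7,-0.5,1],[0,0,0,-13.5,21.7,-0.5,1],[0,0,0,-13.5,21.7,-0.5,1],[0,0,5,0,0,0,1],[0,0,5,0,0,0,1],[0,0,5,0,0,0,1],[0,0,5,0,0,0,1],[0,0,5,0,0,0,1],[0,0,5,0,0,0,1],[0,0,4,0,0,0,1],[0,0,0,0,0,0,1],[0,0,0,0,0,0,1]]]}}

```text
t: 7.83
tcp_pos: [0.4804, -0.0007, 0.3741]
eef_rot: [[0.874, -0.485, 0.001], [-0.485, -0.874, -0.0], [0.001, -0.0, -1.0]]
contact_force: [-0.3, 0.1, -0.8]
grip_width: 0.0459
grip_force: 20.0
```

```bash
cat > fx.py <<'E'
from h import *
c=calibration('wrist');p,d=grab_frame('wrist')
H,S,V=cv2.split(cv2.cvtColor(p,cv2.COLOR_RGB2HSV))
blue=(H>100)&(H<130)&(S>100)&(V>40)
r,k=rect(c,blue,.026); print('fix',r,k)
g=((S<120)&(V>60)); g[225:]=0; print('slot',rect(c,g,.026,k))
np.savez('last.npz',p=p,d=d,c=c)
E
python3 - <<'E'
import fx
from h import *
R=np.radians(-29.3); go(543.9-72*np.cos(R),-35.2-72*np.sin(R),360,60.7)
E
```

```text
fix [546.3 -36.6 -29.5 109.7  75.7] [321.17344173 120.88346883]
slot (array([544. , -35.5, -29.4,  31.8,  10.4]), array([322.53448276, 122.43965517]))
t 7.88 tcp [480.5  -0.8 373.9] shift [ 0.2 -1.  13.9] turn 0.3 tilt [ 0.04 -0.  ] j7 -125.0 w 0.04606670486811088 F [ 0.4  0.4 -1. ]
```

Emit:
{"op": "jog_arm", "data": {"plan": [[[0,0,0.3,18,-0.2,10,1],[0,0,0,18,-0.2,20,1],[0,0,0,18,-0.2,20,1],[0,0,0,18,-0.2,20,1],[0,0,0,0,0,20,1],[0,0,0,0,0,20,1],[0,0,0,0,0,20,1],[0,0,0,0,0,5,1],[0,0,0,0,0,0,1],[0,0,0,0,0,0,1]]]}}

```text
t: 8.72
tcp_pos: [0.544, -0.0355, 0.2392]
eef_rot: [[0.871, -0.491, 0.001], [-0.491, -0.871, 0.0], [0.0, -0.0, -1.0]]
contact_force: [-0.3, 0.0, -0.6]
grip_width: 0.0459
grip_force: 20.0
```

```bash
python3 - <<'E'
from h import *
go(543.8,-35.3,214,60.6)
E
```

```text
t 8.72 tcp [544.  -35.5 239.2] shift [-0.3 -0.1 25.2] turn -0.0 tilt [0.03 0.01] j7 -127.0 w 0.045927733778329025 F [-0.3  0.  -0.6]
```

Emit:
{"op": "jog_arm", "data": {"plan": [[[0,0,0,-0.3,0,8,1],[0,0,0,0,0,6,1],[0,0,0,0,0,3,1],[0,0,0,0,0,3,1],[0,0,0,0,0,2,1],[0,0,0,0,0,2,1],[0,0,0,0,0,0.7,1],[0,0,0,0,0,0,1],[0,0,0,0,0,0,1]]]}}

```text
t: 9.47
tcp_pos: [0.5435, -0.0354, 0.2139]
eef_rot: [[0.87, -0.492, 0.0], [-0.492, -0.87, 0.0], [0.0, -0.0, -1.0]]
contact_force: [-1.3, -0.0, 2.5]
grip_width: 0.0456
grip_force: 20.0
```

Emit:
{"op": "jog_arm", "data": {"plan": [[[0,0,0,0,0,0,0.2],[0,0,0,0,0,0,-0.2],[0,0,0,0,0,0,-0.5],[0,0,0,0,0,0,-0.6],[0,0,0,0,0,-5,-0.6],[0,0,0,0,0,-20,-0.6],[0,0,0,0,0,-30,-1],[0,0,0,-12,0,-30,-1],[0,0,0,-20,0,-30,-1],[0,0,0,-20,0,-25,-1],[0,0,0,-20,0,0,-1],[0,0,0,0,0,0,-1],[0,0,0,0,0,0,-1]]]}}

```text
t: 10.55
tcp_pos: [0.4803, 0.0004, 0.3545]
eef_rot: [[0.871, -0.491, 0.002], [-0.491, -0.871, -0.001], [0.002, -0.0, -1.0]]
contact_force: [0.2, 0.1, -0.5]
grip_width: 0.0868
grip_force: 0.0
```

```bash
python3 - <<'E'
import fx
from h import *
f=np.load('last.npz',allow_pickle=True);p=f['p'];c=f['c'].item()
H,S,V=cv2.split(cv2.cvtColor(p,cv2.COLOR_RGB2HSV))
w=(S<90)&(V>60); w[225:]=0
print('shell',rect(c,w,.054,(320,120)))
cv2.imwrite('pics/w4.png',cv2.resize(p[20:240,160:480,::-1],None,fx=2,fy=2))
go(504,-260,370,110.6)
E
```

```text
fix [543.6 -35.1 -29.6 115.4  75.7] [321.48055556 118.26944444]
slot (array([544. , -35.3, -29.5, 107.1,  62.9]), array([320.25060827, 122.41849148]))
shell (array([543.9, -35.3, -29.5,  97.4,  56.9]), array([320.27941176, 122.81862745]))
t 10.6 tcp [ 4.807e+02 -2.000e-01  3.539e+02] shift [148.1 214.7 -15.9] turn -50.1 tilt [ 0.04 -0.03] j7 -126.0 w 0.08704424264250621 F [-0.2  0.2 -0.8]
```

View pics/w4.png

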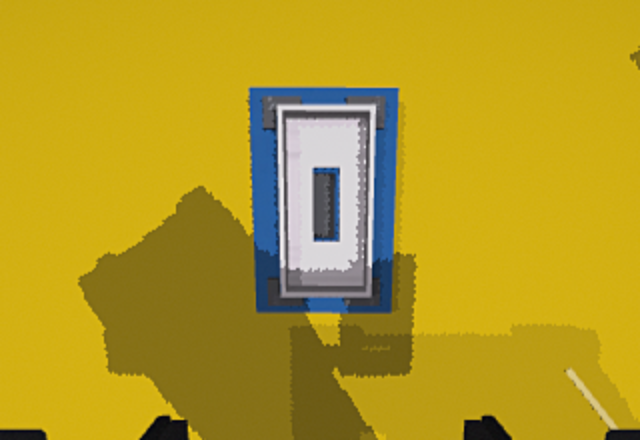

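The shell sits inside the four corner fences on the fixture, centred to within about 0.3 mm, with its slot over the fixture's slot at crop (326,205). Now the key.

Emit:
{"op": "jog_arm", "data": {"plan": [[[0,0,0,8.5,22.5,0,-1],[0,0,0,8.5,22.5,0,-1],[0,0,0,8.5,22.5,0,-1],[0,0,0,8.5,22.5,0,-1],[0,0,0,8.5,22.5,0,-1],[0,0,0,8.5,22.5,0,-1],[0,0,0,8.5,22.5,0,-1],[0,0,0,8.5,22.5,0,-1],[0,0,0,8.5,22.5,0,-1],[0,0,0,8.5,22.5,0,-1],[0,0,0,8.5,22.5,0,-1],[0,0,0,8.5,22.5,0,-1]]]}}

```text
t: 11.6
tcp_pos: [0.4364, -0.2873, 0.3527]
eef_rot: [[0.87, -0.493, -0.001], [-0.493, -0.87, 0.0], [-0.001, 0.0, -1.0]]
contact_force: [1.1, 0.2, 0.4]
grip_width: 0.0868
grip_force: 0.0
```

Emit:
{"op": "jog_arm", "data": {"plan": [[[0,0,-6.3,0,0,0,-1],[0,0,-6.3,0,0,0,-1],[0,0,-6.3,0,0,0,-1],[0,0,-6.3,0,0,0,-1],[0,0,-6.3,0,0,0,-1],[0,0,-6.3,0,0,0,-1],[0,0,-6.3,0,0,0,-1],[0,0,-6.3,0,0,0,-1],[0,0,0,0,0,0,-1],[0,0,0,0,0,0,-1]]]}}

```text
t: 12.43
tcp_pos: [0.4367, -0.2859, 0.3529]
eef_rot: [[0.936, 0.353, -0.001], [0.353, -0.936, 0.001], [-0.001, -0.001, -1.0]]
contact_force: [0.5, -0.3, 0.0]
grip_width: 0.087
grip_force: 0.0
```

```bash
python3 - <<'E'
from h import *
c=calibration('wrist');p,d=grab_frame('wrist'); np.savez('w5.npz',p=p,d=d,c=c)
H,S,V=cv2.split(cv2.cvtColor(p,cv2.COLOR_RGB2HSV))
red=((H<8)|(H>172))&(S>150)&(V>70)
r,k=rect(c,red,.100); print('handle',r,k)
D=d[int(k[1])-1:int(k[1])+2,int(k[0])-1:int(k[0])+2]; dd=np.median(D)
v=np.array(c['rotation'])@[(k[0]-c['cx'])/c['fx'],(k[1]-c['cy'])/c['fy'],1]; print('top z',(np.array(c['xyz'])+dd*v)[2])
bl=((V<70)|red|(S<90)); bl[225:]=0
print('holder',rect(c,bl,.034,k))
cv2.imwrite('pics/w5.png',cv2.resize(p[20:240,160:480,::-1],None,fx=2,fy=2))
go(r[0],r[1],265,r[2]+90)
E
```

```text
handle [ 500.9 -261.7   20.7   38.5   10.8] [323.50819672 126.09836066]
top z 0.10053657216148351
holder (array([ 501.1, -261.8,   20.8,   75.4,   55.8]), array([323.62745098, 124.0745098 ]))
t 12.48 tcp [ 436.7 -285.8  353. ] shift [68.6  0.2 88. ] turn -0.0 tilt [-0.05  0.03] j7 -42.0 w 0.08693706453925 F [-0.  -0.6 -0.7]
```

View pics/w5.png

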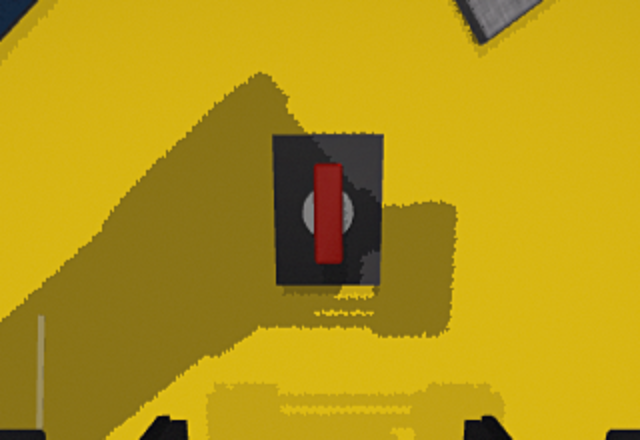

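The red handle is upright over the holder's centre at crop (328,213), and both measurements agree to 0.3 mm. Grasp at handle height (TCP z 251).

Emit:
{"op": "jog_arm", "data": {"plan": [[[0,0,0,17,0,5,-1],[0,0,0,17,0,5,-1],[0,0,0,17,0,5,-1],[0,0,0,17.6,0.2,5,-1],[0,0,0,0,0,20,-1],[0,0,0,0,0,20,-1],[0,0,0,0,0,20,-1],[0,0,0,0,0,15,-1],[0,0,0,0,0,7,-1],[0,0,0,0,0,0,-0.5],[0,0,0,0,0,0,0],[0,0,0,0,0,0,0.5],[0,0,0,0,0,0,1],[0,0,0,0,0,0,1],[0,0,0,0,0,0,1],[0,0,0,0,0,0,1],[0,0,0,0,0,0,1],[0,0,0,0,0,0,1],[0,0,0,0,0,0,1]]], "grip_force": 30}}

```text
t: 14.07
tcp_pos: [0.5008, -0.261, 0.2517]
eef_rot: [[0.934, 0.357, 0.0], [0.357, -0.934, 0.0], [0.0, 0.0, -1.0]]
contact_force: [-0.1, 0.2, 0.2]
grip_width: 0.028
grip_force: 0.0
```

```bash
python3 - <<'E'
from h import *
go(500.9,-261.7,251,110.7)
E
```

```text
t 14.07 tcp [ 500.8 -261.   251.7] shift [-0.2  0.7  0.7] turn 0.2 tilt [0. 0.] j7 -50.0 w 0.028015760525236712 F [-0.1  0.2  0.2]
```

Still closing; let it finish, then lift.

Emit:
{"op": "jog_arm", "data": {"plan": [[[0,0,0.2,0,0.5,0.7,1],[0,0,0,0,0,0,1],[0,0,0,0,0,0,1],[0,0,0,0,0,0,1],[0,0,0,0,0,0,1],[0,0,0,0,0,0,1]]]}}

```text
t: 14.57
tcp_pos: [0.5009, -0.2614, 0.2509]
eef_rot: [[0.935, 0.354, -0.0], [0.354, -0.935, 0.0], [-0.0, -0.0, -1.0]]
contact_force: [-0.6, 0.7, -1.5]
grip_width: 0.0122
grip_force: 30.0
```

```bash
python3 - <<'E'
from h import *
go(500.9,-261.7,251,110.7)
E
```

```text
t 14.57 tcp [ 500.9 -261.4  250.9] shift [-0.1  0.3 -0.1] turn 0.0 tilt [-0.01  0.01] j7 -50.0 w 0.012158875232916266 F [-0.6  0.7 -1.5]
```

Emit:
{"op": "jog_arm", "data": {"plan": [[[0,0,0,0,0,-5,1],[0,0,0,0,0,-10,1],[0,0,0,0,0,-15,1],[0,0,0,0,0,-20,1],[0,0,0,0,0,-15,1],[0,0,0,0,0,-5,1],[0,0,0,6,-9.6,0,1],[0,0,0,12,-19.6,0,1],[0,0,0,12,-19.6,0,1],[0,0,0,12,-19.6,0,1],[0,0,0,12,-19.6,0,1],[0,0,0,12,-19.6,0,1],[0,0,0,12,-19.6,0,1],[0,0,0,12,-19.6,0,1],[0,0,0,12,-19.6,0,1],[0,0,0,12,-19.6,0,1],[0,0,0,6,-10,0,1],[0,0,0,0,0,0,1]]]}}

```text
t: 16.07
tcp_pos: [0.5438, -0.0319, 0.3204]
eef_rot: [[0.934, 0.358, -0.001], [0.358, -0.934, 0.001], [-0.0, -0.002, -1.0]]
contact_force: [-0.7, 0.4, -0.8]
grip_width: 0.012
grip_force: 30.0
```

Emit:
{"op": "jog_arm", "data": {"plan": [[[0,0,3,0,0,0,1],[0,0,6,0,0,0,1],[0,0,6,0,0,0,1],[0,0,6,0,0,0,1],[0,0,6,0,0,0,1],[0,0,6,0,0,0,1],[0,0,6,0,0,0,1],[0,0,6,0,0,0,1],[0,0,5,0,0,0,1],[0,0,0,0,0,0,1],[0,0,0,0,0,0,1],[0,0,0,0,0,0,1]]]}}

```text
t: 17.07
tcp_pos: [0.5437, -0.0362, 0.3207]
eef_rot: [[0.873, -0.487, -0.0], [-0.487, -0.873, -0.0], [-0.0, 0.0, -1.0]]
contact_force: [0.2, 0.7, -1.1]
grip_width: 0.0113
grip_force: 30.0
```

```bash
python3 - <<'E'
from h import *
go(543.8,-35.2,246,60.6)
c=calibration('scene');p,d=grab_frame('scene')
cv2.imwrite('pics/s2.png',cv2.resize(p[130:280,200:400,::-1],None,fx=4,fy=4)); np.savez('s2.npz',p=p,d=d)
E
```

```text
t 17.07 tcp [543.7 -36.2 320.7] shift [-0.4 -0.9 74.7] turn 0.3 tilt [-0.02 -0.01] j7 -123.0 w 0.011311500558968379 F [ 0.2  0.7 -1.1]
```

View pics/s2.png

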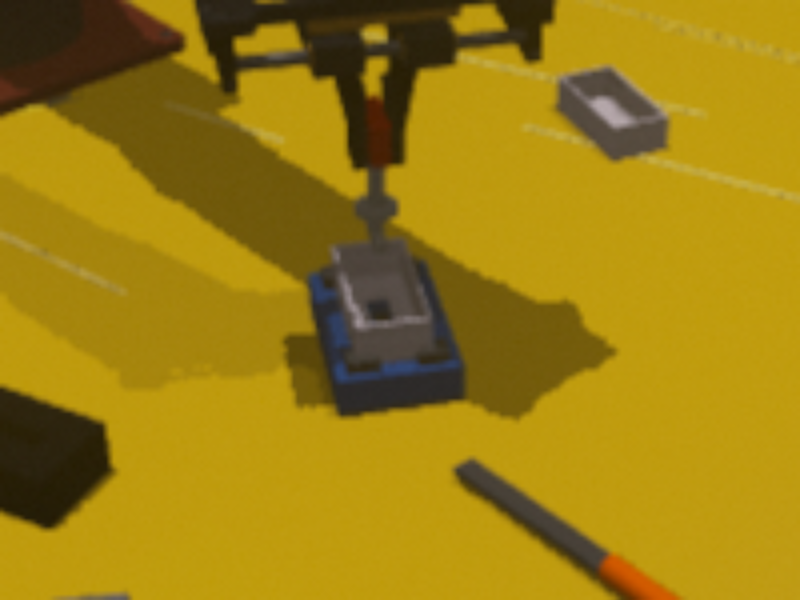

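The key hangs straight above the shell's slot (collar at crop (377,207), slot at (378,307)). Correct by about 1 mm and lower in stages, watching the force.

Emit:
{"op": "jog_arm", "data": {"plan": [[[0,0,0.3,-0.4,-0.9,10,1],[0,0,0,0,0,15,1],[0,0,0,0,0,15,1],[0,0,0,0,0,8,1],[0,0,0,0,0,2,1],[0,0,0,0,0,0,1],[0,0,0,0,0,0,1]]]}}

```text
t: 17.7
tcp_pos: [0.5442, -0.0346, 0.2714]
eef_rot: [[0.87, -0.493, 0.001], [-0.493, -0.87, 0.0], [0.0, -0.0, -1.0]]
contact_force: [0.2, -0.4, -0.3]
grip_width: 0.0113
grip_force: 30.0
```

```bash
python3 - <<'E'
from h import *
go(543.8,-35.2,246,60.6)
E
```

```text
t 17.7 tcp [544.2 -34.6 271.4] shift [-0.1  0.7 25.4] turn -0.2 tilt [0.03 0.01] j7 -125.0 w 0.011314549219354486 F [ 0.2 -0.4 -0.3]
```

Emit:
{"op": "jog_arm", "data": {"plan": [[[0,0,0,0,0.5,3,1],[0,0,0,0,0,3,1],[0,0,0,0,0,3,1],[0,0,0,0,0,3,1],[0,0,0,0,0,0,1]]]}}

```text
t: 18.12
tcp_pos: [0.5435, -0.0351, 0.2583]
eef_rot: [[0.87, -0.494, -0.001], [-0.494, -0.87, 0.0], [-0.001, 0.0, -1.0]]
contact_force: [-0.7, 0.0, -1.1]
grip_width: 0.0117
grip_force: 30.0
```

No contact, and the head is in the slot. Continue down to the collar.

Emit:
{"op": "jog_arm", "data": {"plan": [[[0,0,0,0,0,3,1],[0,0,0,0,0,3,1],[0,0,0,0,0,2,1],[0,0,0,0,0,2,1],[0,0,0,0,0,1.3,1],[0,0,0,0,0,0,1],[0,0,0,0,0,0,1]]]}}

```text
t: 18.7
tcp_pos: [0.5437, -0.0351, 0.2477]
eef_rot: [[0.87, -0.494, -0.0], [-0.494, -0.87, 0.0], [-0.0, 0.0, -1.0]]
contact_force: [0.3, 0.0, -0.7]
grip_width: 0.0122
grip_force: 30.0
```

Emit:
{"op": "jog_arm", "data": {"plan": [[[0,0,0,0,0,0.8,1],[0,0,0,0,0,0.7,1],[0,0,0,0,0,0,1],[0,0,0,0,0,0,1]]]}}

```text
t: 19.03
tcp_pos: [0.5437, -0.0351, 0.2462]
eef_rot: [[0.87, -0.494, -0.0], [-0.494, -0.87, 0.0], [-0.0, -0.0, -1.0]]
contact_force: [0.5, 0.2, -0.6]
grip_width: 0.0115
grip_force: 30.0
```

The collar is about 0.3 mm above the floor, inside the tolerance. Now the quarter turn, tool z negative, so that j7 moves away from its limit.

Emit:
{"op": "jog_arm", "data": {"plan": [[[0,0,-3,0,0,0,1],[0,0,-5,0,0,0,1],[0,0,-6,0,0,0,1],[0,0,-6,0,0,0,1],[0,0,-6,0,0,0,1],[0,0,-6,0,0,0,1],[0,0,-6,0,0,0,1],[0,0,-6,0,0,0,1],[0,0,-6,0,0,0,1],[0,0,-6,0,0,0,1],[0,0,-6,0,0,0,1],[0,0,-6,0,0,0,1],[0,0,-6,0,0,0,1],[0,0,-6,0,0,0,1],[0,0,-5,0,0,0,1],[0,0,-5,0,0,0,1],[0,0,0,0,0,0,1],[0,0,0,0,0,0,1],[0,0,0,0,0,0,1]]]}}

```text
t: 20.62
tcp_pos: [0.5437, -0.0352, 0.2462]
eef_rot: [[0.496, 0.868, 0.0], [0.868, -0.496, 0.0], [0.0, 0.0, -1.0]]
contact_force: [-0.4, -0.6, -1.4]
grip_width: 0.0116
grip_force: 30.0
```

```bash
python3 - <<'E'
from h import *
go(543.8,-35.2,245.9,150.6)
E
```

```text
t 20.62 tcp [543.7 -35.2 246.2] shift [-0.   0.1  0.3] turn -0.4 tilt [0. 0.] j7 -39.0 w 0.011629054795381372 F [-0.4 -0.6 -1.4]
```

Turned. Set it down the last 0.3 mm, open, rise and back off to look.

Emit:
{"op": "jog_arm", "data": {"plan": [[[0,0,0,0,0,0.4,1],[0,0,0,0,0,0,1],[0,0,0,0,0,0,0.8],[0,0,0,0,0,0,0.6],[0,0,0,0,0,0,0.2],[0,0,0,0,0,0,-0.2],[0,0,0,0,0,0,-0.5],[0,0,0,0,0,0,-0.5],[0,0,0,0,0,0,-0.5],[0,0,0,0,0,-10,-0.5],[0,0,0,0,0,-25,-0.5],[0,0,0,0,0,-30,-0.5],[0,0,0,0,0,-30,-0.5],[0,0,0,-20,0,-20,-0.5],[0,0,0,-25,0,0,-0.5],[0,0,0,-20,0,0,-0.5],[0,0,0,0,0,0,-0.5],[0,0,0,0,0,0,-0.5]]]}}

```text
t: 22.12
tcp_pos: [0.5113, -0.0925, 0.3616]
eef_rot: [[0.496, 0.869, 0.001], [0.869, -0.496, -0.001], [-0.0, 0.001, -1.0]]
contact_force: [0.5, 0.6, 0.6]
grip_width: 0.0655
grip_force: 0.0
```

```bash
python3 - <<'E'
import fx
from h import *
f=np.load('last.npz',allow_pickle=True);p=f['p'];c=f['c'].item()
H,S,V=cv2.split(cv2.cvtColor(p,cv2.COLOR_RGB2HSV))
red=((H<8)|(H>172))&(S>150)&(V>70); red[225:]=0
print('handle',rect(c,red,.095))
cv2.imwrite('pics/w6.png',cv2.resize(p[20:240,160:480,::-1],None,fx=2,fy=2))
go(0,0,0)
E
```

```text
fix [544.  -35.2 -29.7 115.7  74.7] [323.65129683 127.28530259]
slot (array([543.7, -35.8, -29.7, 108.1,  62. ]), array([326.29757085, 130.60323887]))
handle (array([543. , -33.6,  60.3,  37.6,  10.6]), array([321.94690265, 129.30088496]))
t 22.17 tcp [511.6 -91.5 361.4] shift [-173.5 -490.3  361. ] turn None tilt [0.05 0.  ] j7 -28.0 w 0.06539370796634424 F [0.5 0.2 0.7]
```

View pics/w6.png

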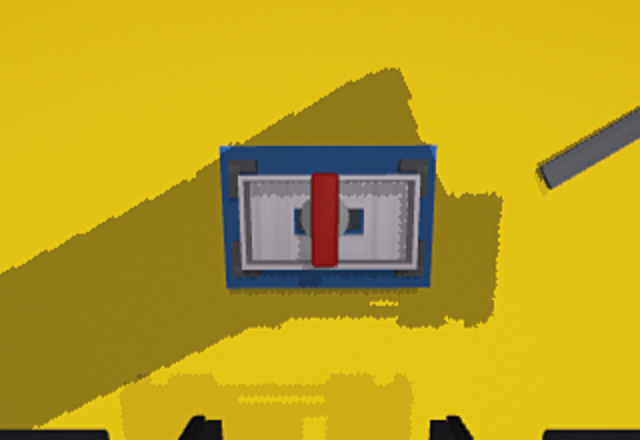

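The key stands upright with its handle across the slot (crop (325,220), 60.3° against the slot's -29.5°). The shell is still seated, and the gripper is clear and touching nothing.

```bash
python3 -c "
from rig import ctrl
print(ctrl.finish_job())"
```

```text
the job is handed in; nothing more can be done
None
```

The slotted shell is seated in the fixture's nest, the T-key is through both slots, turned across and released, and I handed the job in at about 22 s; finishing returned no verdict.

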